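# Tamp the keystones level in the gravel cell

### The arm

A 6-joint arm with a two-finger parallel gripper is mounted at the origin on a cart in front of the work surface, level with it; the furniture and walls round the work are solid. World frame = base frame: x ahead of the robot, y to its left, z up, the work surface at z = 0. Lengths are in m, angles in rad, forces in N, time in s.
With the tool pointing down it reaches from about 0.3 to 0.775 m from the base axis. Payload 14.6 kg.
Tool frame: the origin (TCP) lies midway between the tips of the shut fingers; the grasp point (between the pads) lies 19 mm behind it; z points along the fingers, y is the line along which they close (so a half turn about z gives the same grasp; the last joint's range is limited). The gripper opens to 94 mm and grips with 3 to 60 N. Pads are 16 mm wide; open, the fingers measure 119 mm over their backs; the gripper's body (75 mm by 177 mm) begins 78 mm behind the grasp point.
Start: joints at [1.225, 0.3, 1.521, -0, 1.321, -0.067], TCP at [0.151, 0.529, 0.205] pointing down, gripper open.
Joint ranges: [-3.03, 3.03], [-0.79, 2.21], [0.23, 2.52], [-1.04, 4.18], [0, 3.07], [-2.55, 2.55]. Speed limits (rad/s): [2.22, 2.22, 2.57, 3.14, 3.14, 3.14].

### API

Orientations are given as [roll, pitch, yaw] about the fixed x, y, z axes, in that order (R = Rz(yaw) Ry(pitch) Rx(roll)).
In Python, from station import telemetry, optics, ctrl gives the robot as it stands.
- The arm moves only by the tool carry_out, never from a script. Its argument "plan" is a list that holds one entry, the list of rows, each a list of 7 numbers: the shift along the tool's x, y, z in mm, then the turn, a rotation vector about the tool's x, y, z in rad, then the finger opening in mm, from 0 to 94. A call has 1 to 20 rows; each row shifts and turns the commanded pose from where the row before left it, along the tool's axes as they then stand; what a row does not reach is not made up. A row lasts 1/12 s, in which the tool goes at most 41.7 mm and 7.16 degrees, less where a joint would pass 70% of its speed; a pose out of reach is approached as far as the arm can. A call with a gripper value outside its range is refused whole. The fingers move at their own pace and stop on an object; "squeeze" is the grip in N (left out, the last holds). Time passes only in rows, so rows that do not move let the fingers close. It gives the time, the measured TCP pose, the force, the opening and the grip force at its end, in the units of the state.
- telemetry.get_obs(): the state, without advancing time (a new reading comes with each control period).
- optics.camera(name): name is "scene" or "top" or "wrist"; returns a dict with "pixels" (420x560x3 uint8, red, green, blue), "intrinsics" (3x3 intrinsics, pixels), "origin" and "rotation" of the camera in the world. Camera axes: x right, y down, z forward; pixel columns grow to the right and rows downward; lengths in m; the calibration is good to about 2 mm. A picture is of the moment at which its call begins. There is no depth.
- ctrl.hand_in(): hands the job in; it is judged then, once.
The state is a dict: "time_s": time; "qpos": joint angles; "joint_vel": joint speeds; "tau": joint torques, N m; "ee_pos": TCP position; "eef_rot": TCP orientation; "force": force on the tool from outside, world axes, zero at the start; "moment": the same for the moment, N m; "grip_width": finger opening in m; "grip_force": force on a finger pad.
Only numpy, scipy, OpenCV 4.12 (cv2) and the standard library are available. Lean on these libraries where they do the work, as an engineer would, in place of code of your own. Each camera call takes 0.05 s, during which the arm holds its last target. There are 200 camera calls.

### The job

Take the tamper from its mat and, with its flat foot, press the two reddish stones that stand proud in the blue gravel cell firmly down until they are seated flush with the grey stones beside them. Press steadily, never with more than 25 N, since the stones chip, and touch the stones with nothing but the tamper. Then stand the tamper back upright on its mat and let go, leaving everything else on the bench where it is.

Things in the scene. Friction and masses are not known exactly. Their poses are not given: they have to be found in the camera images.
- cell: blue open-topped gravel cell, 172 x 62 mm, 52 mm high, fixed to the bench; origin under the centre of its underside, x along it toward the sprung end (brass bushes outside), z up. Inside 160 x 50 mm, rim 52 mm up. One row of stones along x: stone_1 at the -x wall, key_a, stone_2, key_b, stone_3, end plate. Grey tops at first 46 mm above the bench, 6 mm below the rim
- end_plate: aluminium plate inside the cell behind stone_3, 8 mm thick, top 43 mm above the bench; origin on its face toward the stones, at bench height. Its springs squeeze the row with 7.5 to 9 N; it gives way along the cell's +x by up to 26 mm
- base_plate: black plate under the stones, 159 x 49 mm; origin at the centre of its top, 16 mm above the bench at first. It is sprung: under load it gives way by up to 4 mm, 3 N per mm, then meets a hard stop, and afterwards comes back by half or more. The grey stones sink with it, so a reddish one pressed only to their first height is not yet flush with them
- stone_1: grey straight-sided stone, 30 mm along the row, 46 mm across, 30 mm high, 80 g, next to the -x wall; origin at the centre of its underside
- stone_2: grey stone like stone_1, the middle one of the row
- stone_3: grey stone like stone_1, against the sprung end plate
- key_a: reddish shouldered stone, 26 (along the row) x 46 x 30 mm, 60 g: foot 18 mm wide, 16 mm high, flaring to the 26 mm head at 27 mm; origin at the centre of its underside. At first its shoulders ride on stone_1 and stone_2, 14 mm proud. A straight press of about 10 to 19 N on its middle wedges them apart until it is flush; it then stays, and the foot bears on all three
- key_b: the same kind of reddish stone, between stone_2 and stone_3, 14 mm proud as well. It shifts about 8 mm toward +x of the cell when key_a goes down
- tamper: hand tamper, 111 mm high, 250 g: round flat steel foot 40 mm across, 10 mm thick; steel neck 16 mm thick; collar 34 mm across at 50 to 56 mm; square wooden grip 22 x 22 mm at 56 to 104 mm; dark cap 26 mm across at the top. Origin at the centre of the foot's underside, z up along the handle, x and y square to the grip's faces. Stands upright on the mat
- tamper_grip (a point): middle of the tamper's wooden grip, on its axis, 80 mm above the foot's underside (24 mm above the collar)
- mat: round black rubber mat 90 mm across and 4 mm thick, fixed to the bench; origin at the centre of its underside
- stone_1_top (a point): centre of the flat top of stone_1, 30 mm above its underside; axes as the stone's
- stone_2_top (a point): centre of the flat top of stone_2, 30 mm above its underside; axes as the stone's
- stone_3_top (a point): centre of the flat top of stone_3, 30 mm above its underside; axes as the stone's
- key_a_top (a point): centre of the flat top of key_a, 30 mm above its underside; axes as the stone's
- key_b_top (a point): centre of the flat top of key_b, 30 mm above its underside; axes as the stone's
- tube_blue: capped tube with a red cap and blue contents, 36 mm across, 118 mm high; a bystander, origin at the centre of its underside
- tube_clear: clear capped tube with a blue cap, 36 mm across, 118 mm high; a bystander, origin at the centre of its underside
- beaker_100: clear beaker, 59 mm across, 82 mm high; a bystander, origin at the centre of its underside
- drop_bottle: small amber bottle with a white cap, 30 mm across, 78 mm high; a bystander, origin at the centre of its underside
- sample_cup: small sample cup with a blue lid, 35 x 43 mm, 24 mm high; a bystander, origin at the centre of its underside
Things that resemble listed ones, but are neither listed nor needed, are in the scene too. What is shaped like the key_b but green, purple or yellow is not meant.

How it is judged:
By the outcome, as a careful person would: the job done as asked, in the order asked, and still so for the second after the job is handed in, with the robot touching nothing.
It also fails if it takes over 64 s, if anything falls off the work surface, if the arm or the gripper's body presses on something with over 40 N, if the wrist force passes 120 N, or if a joint passes its speed limit or range.

## Working session

There is one attempt and no reset: what is moved stays moved. The work goes in short steps, Python scripts to look and compute and a tool call to move; the robot and the scene stay as the last step left them, time stands still between calls to the robot, and variables do not carry over. Pictures are saved under pics/ and viewed, at most 10 in all, crops included, and the job is handed in when it is done.

Besides the shell and the picture viewer there is one more tool, called after "Call:" as name([rows], argument=value, ...), one row to a line, values as JSON. carry_out: Moves the arm, as the interface text tells. Its arguments: {"type":"object","properties":{"plan":{"type":"array","items":{"type":"array","items":{"type":"array","items":{"type":"number"}}}},"squeeze":{"type":"number"}},"required":["plan"]}

```bash
mkdir -p pics; ls; python3 - <<'E'
from station import telemetry, optics
import cv2,numpy as np
for n in ("scene","top"):
    c=optics.camera(n); cv2.imwrite(f"pics/{n}0.png",c["pixels"][:,:,::-1]); print(n,c["intrinsics"],c["origin"],c["rotation"])
o=telemetry.get_obs(); print(o)
E
```

```text
pics
scene [[434.40104101   0.         280.01138588]
 [  0.         434.40104101 209.10427112]
 [  0.           0.           1.        ]] [0.12739222 0.28753262 0.68539996] [-2.32649716  0.00610992 -2.43961648]
top [[382.24168167   0.         277.1944351 ]
 [  0.         382.24168167 213.33318013]
 [  0.           0.           1.        ]] [ 0.37344395 -0.20722037  0.92980445] [-2.9701086   0.02176759 -1.58402661]
{'time_s': 0.1, 'qpos': array([ 1.22540957e+00,  3.00402927e-01,  1.52150889e+00, -3.13287326e-05,
        1.32067693e+00, -6.65832254e-02]), 'joint_vel': array([ 0.00042165, -0.00083957, -0.00077045, -0.00022575, -0.00101314,
       -0.0003868 ]), 'tau': array([ 1.42714485e-03, -5.32641685e+01, -3.53278327e+01,  7.09610875e-02,
        2.35478691e-02, -6.90165109e-06]), 'ee_pos': array([0.15128824, 0.52854829, 0.20495426]), 'eef_rot': array([-3.14059674e+00, -3.59956599e-05,  2.86279687e+00]), 'force': array([ 0.28841972, -0.03359158, -0.23309619]), 'moment': array([-0.04377145,  0.05609219, -0.00713723]), 'grip_force': 0.0, 'grip_width': 0.09423495606530805}
```

View pics/scene0.png

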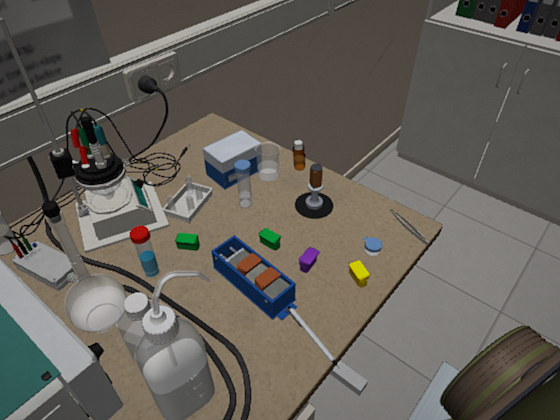

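View pics/top0.png

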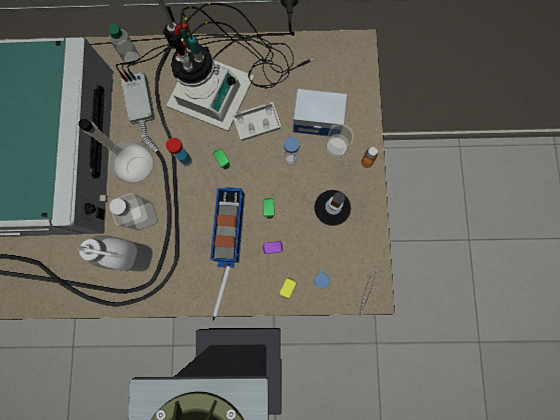

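The scene picture shows the blue cell (about 230,243 to 290,310) with two reddish stones (250,263 and 268,279), and the tamper on its black mat (315,190). The top picture shows the cell at (227,227) and the tamper's foot at about (331,208). The green, purple and yellow look-alikes lie on the bench outside the cell.

```bash
cat > h.py <<'E'
import numpy as np, cv2
from scipy.spatial.transform import Rotation as R
from station import telemetry, optics
def rot(c):
    r=np.array(c["rotation"]); return r if r.shape==(3,3) else R.from_euler("xyz",r).as_matrix()
def ray(c,uv,z):
    d=rot(c)@np.linalg.inv(c["intrinsics"])@np.array([uv[0],uv[1],1.]); o=np.array(c["origin"])
    return (o+d*(z-o[2])/d[2])
def proj(c,p):
    q=c["intrinsics"]@(rot(c).T@(np.array(p)-c["origin"])); return q[:2]/q[2]
E
python3 - <<'E'
from h import *
s=optics.camera("scene"); t=optics.camera("top")
a=cv2.resize(s["pixels"][225:325,200:310,::-1],None,fx=5,fy=5,interpolation=3)[:, :550]
b=cv2.resize(t["pixels"][180:280,205:250,::-1],None,fx=5,fy=5,interpolation=3)
cv2.imwrite("pics/cell1.png",np.hstack([a,b]))
for uv in((227,190),(227,264)): print(ray(t,uv,.052))
print("tamper cap", ray(t,(338,199),.111), ray(s,(316,170),.1),"mat",ray(t,(333,207.5),.004),ray(s,(314.5,204.5),.004))
E
```

```text
[ 0.5837119  -0.07224016  0.052     ]
[ 0.41018677 -0.07384409  0.052     ]
tamper cap [ 0.54497411 -0.3243228   0.111     ] [ 0.5512324  -0.32910536  0.1       ] mat [ 0.54628404 -0.3265221   0.004     ] [ 0.54633091 -0.32488051  0.004     ]
```

View pics/cell1.png

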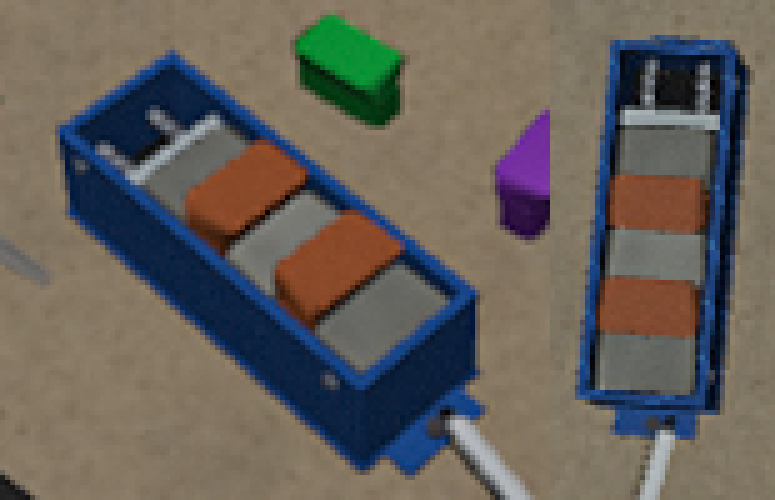

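The enlarged view shows end plate and springs at the far end (crop 170,150), so cell +x points away from the robot. Two reddish stones are inside the cell: (340,262) in the crop, nearer the -x wall, is key_a, and (250,185), nearer the end plate, is key_b. The green and purple pieces outside are decoys.

Call:
carry_out([
  [[0, 0, -40, 0, 0, 0, 94], [0, 0, -40, 0, 0, 0, 94], [0, 0, -40, 0, 0, 0, 94], [0, 0, -40, 0, 0, 0, 94], [-27, -29.5, 0, 0, 0, 0, 94], [-27, -29.5, 0, 0, 0, 0, 94], [-27, -29.5, 0, 0, 0, 0, 94], [-27, -29.5, 0, 0, 0, 0, 94], [-27, -29.5, 0, 0, 0, 0, 94], [-27, -29.5, 0, 0, 0, 0, 94], [-27, -29.5, 0, 0, 0, 0, 94], [-27, -29.5, 0, 0, 0, 0, 94], [-27, -29.5, 0, 0, 0, 0, 94], [-27, -29.5, 0, 0, 0, 0, 94], [-27, -29.5, 0, 0, 0, 0, 94], [-27, -29.5, 0, 0, 0, 0, 94], [-27, -29.5, 0, 0, 0, 0, 94], [-27, -29.5, 0, 0, 0, 0, 94], [-27, -29.5, 0, 0, 0, 0, 94], [-27, -29.5, 0, 0, 0, 0, 94]],
])

```text
time_s: 1.87
ee_pos: [0.4371, -0.0461, 0.3655]
eef_rot: [3.142, 0.0, 2.862]
force: [0.9, 1.0, 0.2]
grip_width: 0.0941
grip_force: 0.0
```

```bash
python3 - <<'E'
from h import *
w=optics.camera("wrist"); cv2.imwrite("pics/w1.png",w["pixels"][:,:,::-1]); np.save("w1.npy",w,allow_pickle=True)
o=telemetry.get_obs(); T=rot({"rotation":o["eef_rot"]})
print(w["origin"],w["rotation"],"cam in tool",T.T@(np.array(w["origin"])-o["ee_pos"]), (T.T@rot(w)).round(2))
for p in([.546,-.326,.1],[.58,-.07,.05],[.41,-.07,.05]): print(proj(w,p))
E
```

```text
[ 0.37224346 -0.02692882  0.54496489] [2.90386447e+00 1.55901625e-03 1.29084034e+00] cam in tool [ 0.0708858   0.00385306 -0.18050858] [[ 0.   -0.97 -0.24]
 [ 1.    0.    0.  ]
 [ 0.   -0.24  0.97]]
[141.48670837 289.81425941]
[291.33182575 257.25120154]
[264.41077585 167.61419886]
```

View pics/w1.png

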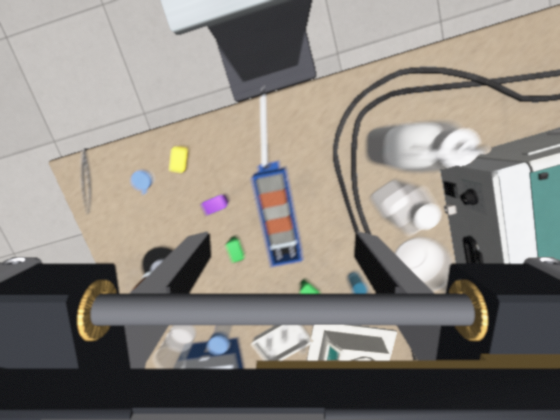

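The wrist picture shows the cell (277,215) with key_a at (273,199) and key_b at (279,227), and the mat edge with the tamper at (155,262), half hidden by a finger. I'll move nearer the tamper.

Call:
carry_out([
  [[-26.5, -26.5, 11.7, 0, 0, 0, 94], [-26.5, -26.5, 11.7, 0, 0, 0, 94], [-26.5, -26.5, 11.7, 0, 0, 0, 94], [-26.5, -26.5, 11.7, 0, 0, 0, 94], [-26.5, -26.5, 11.7, 0, 0, 0, 94], [-26.5, -26.5, 11.7, 0, 0, 0, 94], [-26.5, -26.5, 11.7, 0, 0, 0, 94], [-26.5, -26.5, 11.7, 0, 0, 0, 94], [-26.5, -26.5, 11.7, 0, 0, 0, 94], [0, 0, 0, 0, 0, 0, 94]],
])

```text
time_s: 2.75
ee_pos: [0.6006, -0.3431, 0.2524]
eef_rot: [3.139, -0.009, 2.86]
force: [0.1, -0.0, -1.1]
grip_width: 0.0938
grip_force: 0.0
```

```bash
python3 - <<'E'
from h import *
w=optics.camera("wrist"); np.save("w2.npy",w,allow_pickle=True)
u,v=proj(w,[.546,-.326,.08]).astype(int); print(u,v,telemetry.get_obs()["ee_pos"])
x0,y0=max(0,u-70),max(0,v-60)
print(x0,y0); cv2.imwrite("pics/w2.png",cv2.resize(w["pixels"][y0:y0+100,x0:x0+130,::-1],None,fx=6,fy=6,interpolation=3))
E
```

```text
282 148 [ 0.60024995 -0.34088643  0.25486143]
212 88
```

View pics/w2.png

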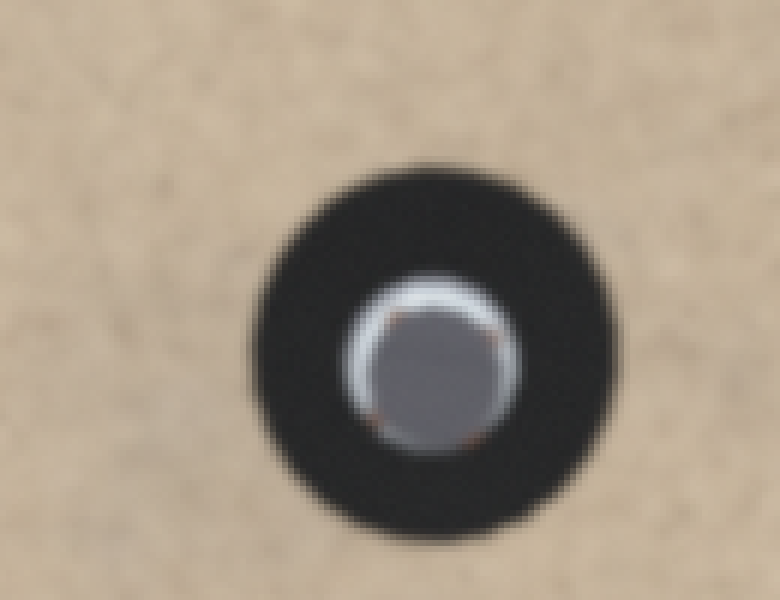

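The crop shows the tamper from almost straight above. The four wood corners peep out from under the cap at crop (393,316), (497,335), (375,423) and (473,440), and the mat is centred at (434,353).

```bash
python3 - <<'E'
from h import *
w=np.load("w2.npy",allow_pickle=True).item()
f=lambda x,y,z: ray(w,(212+(x+.5)/6-.5,88+(y+.5)/6-.5),z)
c=[f(*p,.108) for p in((393,316),(497,335),(375,423),(473,440))]
print(np.mean(c,0),"cap",f(437,381,.115),"mat",f(434,353,.004),"foot",f(431,361,.014))
for a,b in((0,1),(2,3),(0,2),(1,3)):
    d=c[b]-c[a]; print(np.hypot(*d[:2])*1e3, np.degrees(np.arctan2(d[1],d[0])))
# cell from scene corners
s=optics.camera("scene")
k={n:ray(s,(200+(x+.5)/5-.5,225+(y+.5)/5-.5),.052) for n,(x,y) in dict(FR=(172,55),FL=(62,128),NL=(362,382),NR=(472,295)).items()}
print({n:v.round(4) for n,v in k.items()}); 
for a,b in(("NL","FL"),("NR","FR"),("NR","NL"),("FR","FL")):
    d=k[b]-k[a]; print(a,b,np.hypot(*d[:2]),np.degrees(np.arctan2(d[1],d[0])))
print("centre",np.mean(list(k.values()),0))
# same from w1
o=telemetry.get_obs(); print(o["ee_pos"],o["eef_rot"],o["qpos"])
E
```

```text
[ 0.54761172 -0.32535666  0.108     ] cap [ 0.54787591 -0.32501254  0.115     ] mat [ 0.54499221 -0.3240048   0.004     ] foot [ 0.5463874  -0.32521025  0.014     ]
19.224957073893997 63.70595092224059
18.333207296205657 64.0710526549443
19.477674196161935 -26.232390666778183
19.380429838492798 -28.87039476370938
{'FR': array([ 0.5851, -0.1053,  0.052 ]), 'FL': array([ 0.5906, -0.0504,  0.052 ]), 'NL': array([ 0.4248, -0.0366,  0.052 ]), 'NR': array([ 0.4189, -0.0902,  0.052 ])}
NL FL 0.16631106018295846 -4.746775479188676
NR FR 0.16689016750550925 -5.209236257516459
NR NL 0.0538761829981851 83.73642252761066
FR FL 0.0552109193624493 84.36856312888123
centre [ 0.50487006 -0.07064433  0.052     ]
[ 0.60028901 -0.33945819  0.25760142] [ 3.14046732 -0.00354673  2.86162757] [-5.67784734e-01  6.07633130e-01  9.63910359e-01  7.22676668e-05
  1.57376944e+00 -1.85861390e+00]
```

Call:
carry_out([
  [[0, 0, 0, 0, 0, 0.0935, 94], [0, 0, 0, 0, 0, 0.0935, 94], [27, -5.5, 10, 0, 0, 0, 94], [27, -5.5, 10, 0, 0, 0, 94], [0, 0, 25, 0, 0, 0, 94], [0, 0, 25, 0, 0, 0, 94], [0, 0, 20, 0, 0, 0, 94], [0, 0, 15, 0, 0, 0, 94], [0, 0, 5, 0, 0, 0, 94], [0, 0, 0, 0, 0, 0, 94], [0, 0, 0, 0, 0, 0, 94]],
])

```text
time_s: 3.77
ee_pos: [0.5477, -0.3241, 0.152]
eef_rot: [-3.141, 0.002, 2.676]
force: [0.2, 0.1, 0.8]
grip_width: 0.0945
grip_force: 0.0
```

```bash
python3 - <<'E'
from h import *
o=telemetry.get_obs(); w=optics.camera("wrist"); cv2.imwrite("pics/w3.png",w["pixels"][:,:,::-1])
t=rot({"rotation":o["eef_rot"]})
print(o["ee_pos"],o["eef_rot"], "to go tool mm",t.T@(np.array([.547,-.325,.068])-o["ee_pos"])*1e3)
E
```

```text
[ 0.54767798 -0.32410798  0.15200131] [-3.14135715e+00  2.21849007e-03  2.67637153e+00] to go tool mm [ 0.39210332 -1.08158792 84.00090557]
```

View pics/w3.png

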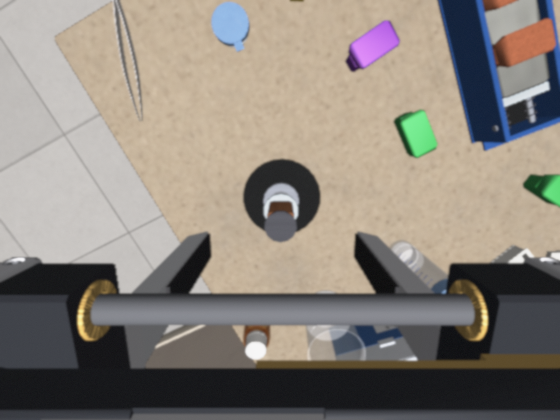

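The tamper (281,215) sits midway between the open fingers (210 and 355), so I can descend and grip.

Call:
carry_out([
  [[0, -1, 20, 0, 0, 0, 94], [0, 0, 20, 0, 0, 0, 94], [0, 0, 20, 0, 0, 0, 94], [0, 0, 14, 0, 0, 0, 94], [0, 0, 8, 0, 0, 0, 94], [0, 0, 2, 0, 0, 0, 94], [0, 0, 0, 0, 0, 0, 94], [0, 0, 0, 0, 0, 0, 10], [0, 0, 0, 0, 0, 0, 10], [0, 0, 0, 0, 0, 0, 10], [0, 0, 0, 0, 0, 0, 10], [0, 0, 0, 0, 0, 0, 10], [0, 0, 0, 0, 0, 0, 10], [0, 0, 0, 0, 0, 0, 10], [0, 0, 0, 0, 0, 0, 10], [0, 0, 0, 0, 0, 0, 10]],
], squeeze=50)

```text
time_s: 5.15
ee_pos: [0.5468, -0.3253, 0.0661]
eef_rot: [3.142, 0.0, 2.676]
force: [-0.3, -0.4, 0.7]
grip_width: 0.0376
grip_force: 0.0
```

Call:
carry_out([
  [[0, 0, 0, 0, 0, 0, 10], [0, 0, 0, 0, 0, 0, 10], [0, 0, 0, 0, 0, 0, 10], [0, 0, 0, 0, 0, 0, 10], [0, 0, 0, 0, 0, 0, 10], [0, 0, 0, 0, 0, 0, 10], [0, 0, 0, 0, 0, 0, 10], [0, 0, 0, 0, 0, 0, 10]],
])

```text
time_s: 5.82
ee_pos: [0.5468, -0.3253, 0.0661]
eef_rot: [-3.142, -0.0, 2.676]
force: [0.6, -0.1, -0.4]
grip_width: 0.0216
grip_force: 50.0
```

Call:
carry_out([
  [[0, 0, -5, 0, 0, 0, 10], [0, 0, -15, 0, 0, 0, 10], [0, 0, -25, 0, 0, 0, 10], [0, 0, -30, 0, 0, 0, 10], [0, 0, -30, 0, 0, 0, 10], [0, 0, -25, 0, 0, 0, 10], [0, 0, -10, 0, 0, 0, 10], [12, 12.3, 0, 0, 0, 0, 10], [22, 22, 0, 0, 0, 0, 10], [25, 26, 0, 0, 0, 0, 10], [25, 26, 0, 0, 0, 0, 10], [25, 26, 0, 0, 0, 0, 10], [25, 26, 0, 0, 0, 0, 10], [22, 22, 0, 0, 0, 0, 10], [20, 20, 0, 0, 0, 0, 10], [12, 14, 0, 0, 0, 0, 10], [0, 0, 0, 0, 0, 0, 10], [0, 0, 0, 0, 0, 0, 10], [0, 0, 0, 0, 0, 0, 10]],
])

```text
time_s: 7.4
ee_pos: [0.4661, -0.0676, 0.2058]
eef_rot: [-3.141, -0.0, 2.676]
force: [-0.4, -0.1, -2.1]
grip_width: 0.0216
grip_force: 50.0
```

```bash
cat >> h.py <<'E'
C=np.array([.505,-.0706]); YAW=np.radians(-5.1)
def cell(x,y,z): 
    c,s=np.cos(YAW),np.sin(YAW); return np.array([C[0]+c*x-s*y,C[1]+s*x+c*y,z])
def over(c,box,k):
    x0,y0,wd,ht=box; im=cv2.resize(c["pixels"][y0:y0+ht,x0:x0+wd,::-1],None,fx=k,fy=k,interpolation=3)
    for X,Y,z in((.086,.031,.052),(.08,.025,.052)):
        q=np.array([(proj(c,cell(a*X,b*Y,z))-[x0,y0]+.5)*k-.5 for a,b in((1,1),(1,-1),(-1,-1),(-1,1))])
        cv2.polylines(im,[np.round(q).astype(int)],True,(0,255,255),1)
    return im
E
python3 - <<'E'
from h import *
o=telemetry.get_obs(); print(o["ee_pos"],o["eef_rot"],o["force"],o["grip_width"])
w=optics.camera("wrist");s=optics.camera("scene");t=optics.camera("top")
w1=np.load("w1.npy",allow_pickle=True).item()
cp=proj(w,cell(0,0,.05)); print(cp)
a=over(s,(200,215,110,120),5)[:600]; b=over(w1,(240,155,70,120),3)
c=over(t,(205,180,50,100),4)
x0=int(max(0,min(420,cp[0]-70)));y0=int(max(0,min(300,cp[1]-60)))
H=np.zeros((600,800,3),np.uint8); H[:600,:550]=a
H[:300,555:765]=b[:300,:210]; H[305:600,555:755]=c[:295]
cv2.imwrite("pics/ov.png",H)
E
```

```text
[ 0.4661077  -0.06764587  0.20576852] [-3.14130758e+00 -4.51467398e-04  2.67579057e+00] [-0.41490504 -0.11351481 -2.1377315 ] 0.0216043528977742
[294.50657914 226.79913881]
```

View pics/ov.png

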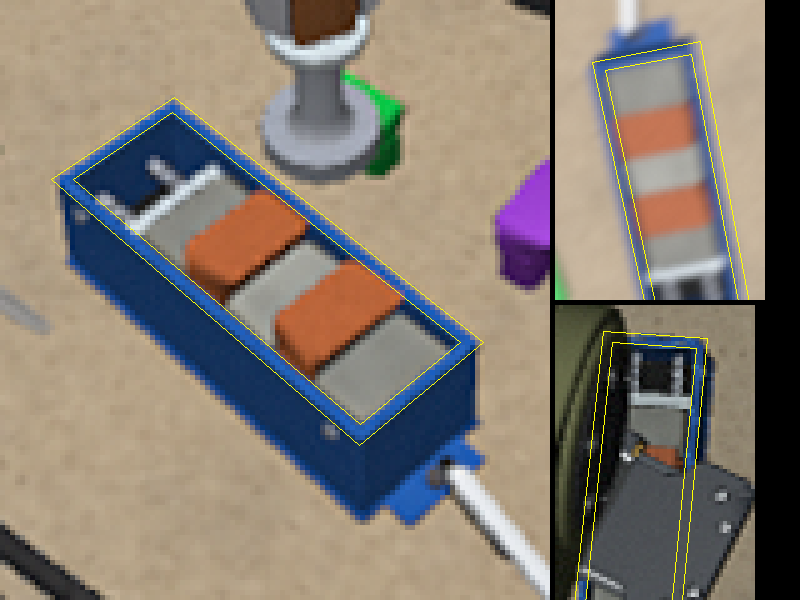

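The overlay on the scene camera matches the rim well. On the other two it sits a few mm toward +y, so I'll settle it by the orange stones' centroids in all three cameras, plus the held tamper.

```bash
python3 - <<'E'
from h import *
s=optics.camera("scene"); s["pixels"]=cv2.imread("pics/scene0.png")[:,:,::-1]
t=optics.camera("top"); t["pixels"]=cv2.imread("pics/top0.png")[:,:,::-1]
w1=np.load("w1.npy",allow_pickle=True).item()
for n,c in(("scene",s),("top",t),("w1",w1)):
    p=c["pixels"].astype(int); m=((p[...,0]>p[...,1]*1.5)&(p[...,0]>p[...,2]*2)&(p[...,0]>90)).astype(np.uint8)
    k,l,st,ce=cv2.connectedComponentsWithStats(m)
    for nm,x in(("a",-.041),("b",.007)):
        P=[cell(x+i*w,j*.023,z) for i in(1,-1) for j in(1,-1) for w,z in((.013,.06),(.013,.057),(.009,.046))]
        h=cv2.convexHull(np.array([proj(c,q) for q in P],np.float32)); M=cv2.moments(h); u=np.array([M["m10"],M["m01"]])/M["m00"]
        i=1+np.argmin(np.hypot(*(ce[1:]-u).T)); d=ray(c,ce[i],.055)-ray(c,u,.055)
        print(n,nm,"area",st[i,4],round(M["m00"]),"shift mm",(d[:2]*1e3).round(1))
s=optics.camera("scene"); o=telemetry.get_obs()
f=o["ee_pos"]-[0,0,.0621]
for z in(0,.01):
    q=np.array([proj(s,f+[.02*np.cos(a),.02*np.sin(a),z]) for a in np.linspace(0,6.28,60)])
    q=(q-[200,215]+.5)*5-.5; print("foot proj",q.min(0),q.max(0))
E
```

```text
scene a area 279 376 shift mm [ 0.3 -1.8]
scene b area 249 353 shift mm [ 1.5 -1.6]
top a area 200 237 shift mm [-1.5 -0.5]
top b area 190 232 shift mm [-1.2  1.1]
w1 a area 261 412 shift mm [-0.4 -3.1]
w1 b area 246 390 shift mm [-0.1 -2.9]
foot proj [264.99052102 102.67522964] [384.34766291 191.454575  ]
foot proj [263.50214188  82.40530544] [383.99515962 171.21156753]
```

Call:
carry_out([
  [[0.5, -1.1, 10, 0, 0, 0, 10], [0, 0, 15, 0, 0, 0, 10], [0, 0, 20, 0, 0, 0, 10], [0, 0, 15, 0, 0, 0, 10], [0, 0, 10, 0, 0, 0, 10], [0, 0, 6, 0, 0, 0, 10], [0, 0, 2, 0, 0, 0, 10], [0, 0, 0, 0, 0, 0, 10], [0, 0, 1, 0, 0, 0, 10], [0, 0, 1, 0, 0, 0, 10], [0, 0, 1, 0, 0, 0, 10], [0, 0, 1, 0, 0, 0, 10], [0, 0, 1, 0, 0, 0, 10], [0, 0, 0, 0, 0, 0, 10], [0, 0, 0, 0, 0, 0, 10]],
])

```text
time_s: 8.95
ee_pos: [0.4651, -0.068, 0.1231]
eef_rot: [-3.142, -0.0, 2.676]
force: [-0.2, -0.7, -2.5]
grip_width: 0.0217
grip_force: 50.0
```

Call:
carry_out([
  [[0, 0, 0.5, 0, 0, 0, 10], [0, 0, 0.5, 0, 0, 0, 10], [0, 0, 0.5, 0, 0, 0, 10], [0, 0, 0.5, 0, 0, 0, 10], [0, 0, 0.5, 0, 0, 0, 10], [0, 0, 0.5, 0, 0, 0, 10], [0, 0, 0, 0, 0, 0, 10]],
])

```text
time_s: 9.53
ee_pos: [0.4653, -0.0681, 0.1206]
eef_rot: [3.142, 0.001, 2.676]
force: [-1.7, 0.7, 5.7]
grip_width: 0.022
grip_force: 50.0
```

Call:
carry_out([
  [[0, 0, 0.5, 0, 0, 0, 10], [0, 0, 0.5, 0, 0, 0, 10], [0, 0, 0.5, 0, 0, 0, 10], [0, 0, 0.5, 0, 0, 0, 10], [0, 0, 0, 0, 0, 0, 10]],
])

```text
time_s: 9.95
ee_pos: [0.4654, -0.0681, 0.1189]
eef_rot: [3.141, 0.001, 2.676]
force: [-4.1, 0.1, 9.3]
grip_width: 0.0215
grip_force: 50.0
```

Call:
carry_out([
  [[0, 0, 0.5, 0, 0, 0, 10], [0, 0, 0.5, 0, 0, 0, 10], [0, 0, 0.5, 0, 0, 0, 10], [0, 0, 0.5, 0, 0, 0, 10], [0, 0, 0, 0, 0, 0, 10]],
])

```text
time_s: 10.37
ee_pos: [0.4658, -0.0681, 0.1171]
eef_rot: [3.141, 0.002, 2.676]
force: [-1.2, 0.2, 10.3]
grip_width: 0.0216
grip_force: 50.0
```

Call:
carry_out([
  [[0, 0, 0.5, 0, 0, 0, 10], [0, 0, 0.5, 0, 0, 0, 10], [0, 0, 0.5, 0, 0, 0, 10], [0, 0, 0.5, 0, 0, 0, 10], [0, 0, 0.5, 0, 0, 0, 10], [0, 0, 0, 0, 0, 0, 10]],
])

```text
time_s: 10.87
ee_pos: [0.4663, -0.0683, 0.115]
eef_rot: [3.141, 0.003, 2.676]
force: [0.1, 0.4, 11.0]
grip_width: 0.0217
grip_force: 50.0
```

Call:
carry_out([
  [[0, 0, 0.5, 0, 0, 0, 10], [0, 0, 0.5, 0, 0, 0, 10], [0, 0, 0.5, 0, 0, 0, 10], [0, 0, 0.5, 0, 0, 0, 10], [0, 0, 0.5, 0, 0, 0, 10], [0, 0, 0.5, 0, 0, 0, 10], [0, 0, 0.5, 0, 0, 0, 10], [0, 0, 0.5, 0, 0, 0, 10], [0, 0, 0, 0, 0, 0, 10]],
])

```text
time_s: 11.62
ee_pos: [0.4671, -0.0684, 0.1115]
eef_rot: [3.14, 0.005, 2.676]
force: [1.5, 0.0, 13.5]
grip_width: 0.0218
grip_force: 50.0
```

Call:
carry_out([
  [[-0.2, 0.1, 0.5, 0, 0, 0, 10], [-0.2, 0.1, 0.5, 0, 0, 0, 10], [-0.2, 0.1, 0.5, 0, 0, 0, 10], [-0.2, 0.1, 0.5, 0, 0, 0, 10], [-0.2, 0.1, 0.5, 0, 0, 0, 10], [-0.2, 0.1, 0.5, 0, 0, 0, 10], [0, 0, 0, 0, 0, 0, 10]],
])

```text
time_s: 12.2
ee_pos: [0.4683, -0.0684, 0.1084]
eef_rot: [3.14, 0.005, 2.676]
force: [2.2, 0.2, 12.7]
grip_width: 0.0217
grip_force: 50.0
```

Call:
carry_out([
  [[-0.2, 0.1, 0.5, 0, 0, 0, 10], [-0.2, 0.1, 0.5, 0, 0, 0, 10], [-0.2, 0.1, 0.5, 0, 0, 0, 10], [0, 0, 0.5, 0, 0, 0, 10], [0, 0, 0.3, 0, 0, 0, 10], [0, 0, 0, 0, 0, 0, 10]],
])

```text
time_s: 12.7
ee_pos: [0.4681, -0.0682, 0.1052]
eef_rot: [3.141, 0.003, 2.676]
force: [2.6, -0.2, 9.6]
grip_width: 0.022
grip_force: 50.0
```

Call:
carry_out([
  [[0, 0, 0.3, 0, 0, 0, 10], [0, 0, 0.3, 0, 0, 0, 10], [0, 0, 0, 0, 0, 0, 10], [0, 0, 0, 0, 0, 0, 10]],
])

```text
time_s: 13.03
ee_pos: [0.4682, -0.0683, 0.1049]
eef_rot: [3.141, 0.003, 2.676]
force: [2.6, -0.6, 14.0]
grip_width: 0.0218
grip_force: 50.0
```

Call:
carry_out([
  [[0, 0, 0.2, 0, 0, 0, 10], [0, 0, 0.1, 0, 0, 0, 10], [0, 0, 0, 0, 0, 0, 10], [0, 0, 0, 0, 0, 0, 10]],
])

```text
time_s: 13.37
ee_pos: [0.4682, -0.0683, 0.1047]
eef_rot: [3.141, 0.003, 2.676]
force: [1.8, -0.0, 15.8]
grip_width: 0.0216
grip_force: 50.0
```

Call:
carry_out([
  [[0, 0, 0.2, 0, 0, 0, 10], [0, 0, 0.1, 0, 0, 0, 10], [0, 0, 0, 0, 0, 0, 10], [0, 0, 0, 0, 0, 0, 10], [0, 0, 0, 0, 0, 0, 10]],
])

```text
time_s: 13.78
ee_pos: [0.4682, -0.0683, 0.1044]
eef_rot: [3.141, 0.003, 2.676]
force: [0.1, -1.5, 15.8]
grip_width: 0.0214
grip_force: 50.0
```

Call:
carry_out([
  [[0, 0, 0.2, 0, 0, 0, 10], [0, 0, 0.2, 0, 0, 0, 10], [0, 0, 0, 0, 0, 0, 10], [0, 0, 0, 0, 0, 0, 10]],
])

```text
time_s: 14.12
ee_pos: [0.4682, -0.0683, 0.1041]
eef_rot: [3.141, 0.003, 2.676]
force: [0.8, -1.3, 16.7]
grip_width: 0.0216
grip_force: 50.0
```

Call:
carry_out([
  [[0, 0, 0.2, 0, 0, 0, 10], [0, 0, 0.1, 0, 0, 0, 10], [0, 0, 0, 0, 0, 0, 10], [0, 0, 0, 0, 0, 0, 10]],
])

```text
time_s: 14.45
ee_pos: [0.4682, -0.0683, 0.1039]
eef_rot: [3.141, 0.003, 2.676]
force: [-0.8, -0.5, 18.9]
grip_width: 0.0215
grip_force: 50.0
```

Call:
carry_out([
  [[0, 0, -1, 0, 0, 0, 10], [0, 0, -2, 0, 0, 0, 10], [0, 0, -6, 0, 0, 0, 10], [0, 0, -15, 0, 0, 0, 10], [0, 0, -20, 0, 0, 0, 10], [0, 0, -20, 0, 0, 0, 10], [0, 0, -10, 0, 0, 0, 10], [-12.2, 4.8, 0, 0, 0, 0, 10], [-12.2, 4.8, 0, 0, 0, 0, 10], [-12.2, 4.8, 0, 0, 0, 0, 10], [-12.2, 4.9, 0, 0, 0, 0, 10], [0, 0, 0, 0, 0, 0, 10], [0, 0, 0, 0, 0, 0, 10]],
])

```text
time_s: 15.53
ee_pos: [0.5189, -0.0725, 0.1755]
eef_rot: [-3.141, -0.002, 2.676]
force: [-0.4, 0.4, -3.6]
grip_width: 0.0217
grip_force: 50.0
```

```bash
python3 - <<'E'
from h import *
o=telemetry.get_obs(); print(o["ee_pos"],o["eef_rot"],o["force"],o["grip_width"])
w=optics.camera("wrist");s=optics.camera("scene"); print(proj(w,cell(0,0,.05)))
H=np.zeros((600,800,3),np.uint8)
H[:600,:440]=cv2.resize(s["pixels"][205:325,215:303,::-1],None,fx=5,fy=5,interpolation=3)
u,v=proj(w,cell(-.03,0,.05)); x0=int(u-60);y0=int(max(0,v-100))
q=cv2.resize(w["pixels"][y0:y0+200,x0:x0+120,::-1],None,fx=3,fy=3,interpolation=3); H[:q.shape[0],440:440+q.shape[1]]=q[:600,:360]
cv2.imwrite("pics/a_done.png",H)
E
```

```text
[ 0.51889646 -0.07253874  0.17549417] [-3.14102138e+00 -2.07539832e-03  2.67597832e+00] [-0.43887658  0.36913009 -3.56312546] 0.021651893074015237
[278.00999245 191.14019805]
```

View pics/a_done.png

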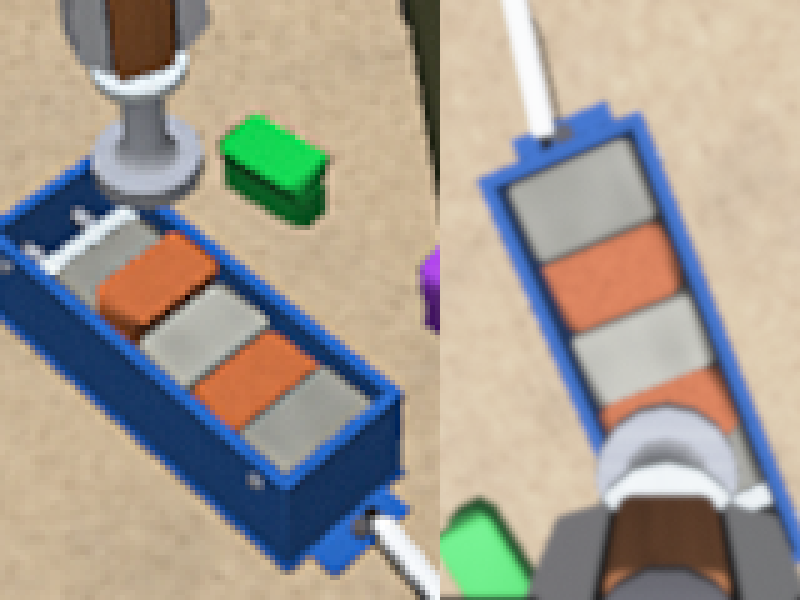

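key_a (scene crop 255,378; wrist crop 612,275) now lies level between the grey stones, while key_b (158,275) is still proud. The tamper is above key_b.

Call:
carry_out([
  [[-0.9, 0, 8, 0, 0, 0, 10], [0, 0, 15, 0, 0, 0, 10], [0, 0, 15, 0, 0, 0, 10], [0, 0, 9, 0, 0, 0, 10], [0, 0, 4, 0, 0, 0, 10], [0, 0, 1, 0, 0, 0, 10], [0, 0, 0.5, 0, 0, 0, 10], [0, 0, 0.5, 0, 0, 0, 10], [0, 0, 0.5, 0, 0, 0, 10], [0, 0, 0.5, 0, 0, 0, 10], [0, 0, 0.5, 0, 0, 0, 10], [0, 0, 0, 0, 0, 0, 10]],
])

```text
time_s: 16.63
ee_pos: [0.5203, -0.0731, 0.122]
eef_rot: [3.142, 0.0, 2.676]
force: [1.0, 0.5, -2.0]
grip_width: 0.0217
grip_force: 50.0
```

Call:
carry_out([
  [[0, 0, 0.5, 0, 0, 0, 10], [0, 0, 0.5, 0, 0, 0, 10], [0, 0, 0.5, 0, 0, 0, 10], [0, 0, 0.5, 0, 0, 0, 10], [0, 0, 0.5, 0, 0, 0, 10], [0, 0, 0.5, 0, 0, 0, 10], [0, 0, 0, 0, 0, 0, 10]],
])

```text
time_s: 17.22
ee_pos: [0.5203, -0.0731, 0.1195]
eef_rot: [3.142, 0.0, 2.676]
force: [-3.0, 1.1, 5.9]
grip_width: 0.0212
grip_force: 50.0
```

Call:
carry_out([
  [[0, 0, 0.5, 0, 0, 0, 10], [0, 0, 0.5, 0, 0, 0, 10], [0, 0, 0.5, 0, 0, 0, 10], [0, 0, 0.5, 0, 0, 0, 10], [0, 0, 0, 0, 0, 0, 10]],
])

```text
time_s: 17.63
ee_pos: [0.5206, -0.0732, 0.1179]
eef_rot: [3.141, 0.001, 2.676]
force: [-3.0, 0.6, 8.7]
grip_width: 0.0219
grip_force: 50.0
```

Call:
carry_out([
  [[0, 0, 0.5, 0, 0, 0, 10], [0, 0, 0.5, 0, 0, 0, 10], [0, 0, 0.5, 0, 0, 0, 10], [0, 0, 0.5, 0, 0, 0, 10], [0, 0, 0.5, 0, 0, 0, 10], [0, 0, 0, 0, 0, 0, 10]],
])

```text
time_s: 18.13
ee_pos: [0.521, -0.0733, 0.1157]
eef_rot: [3.141, 0.002, 2.676]
force: [-2.3, 0.3, 10.4]
grip_width: 0.0218
grip_force: 50.0
```

Call:
carry_out([
  [[-0.1, 0, 0.5, 0, 0, 0, 10], [-0.1, 0, 0.5, 0, 0, 0, 10], [-0.1, 0, 0.5, 0, 0, 0, 10], [-0.1, 0, 0.5, 0, 0, 0, 10], [-0.1, 0.1, 0.5, 0, 0, 0, 10], [-0.1, 0.1, 0.5, 0, 0, 0, 10], [-0.1, 0.1, 0.5, 0, 0, 0, 10], [0, 0, 0, 0, 0, 0, 10]],
])

```text
time_s: 18.8
ee_pos: [0.522, -0.0734, 0.1123]
eef_rot: [3.141, 0.003, 2.676]
force: [-1.3, 0.2, 10.4]
grip_width: 0.0219
grip_force: 50.0
```

Call:
carry_out([
  [[-0.1, 0.1, 0.5, 0, 0, 0, 10], [-0.1, 0.1, 0.5, 0, 0, 0, 10], [-0.1, 0.1, 0.5, 0, 0, 0, 10], [-0.1, 0.1, 0.5, 0, 0, 0, 10], [-0.1, 0, 0.5, 0, 0, 0, 10], [-0.1, 0, 0.5, 0, 0, 0, 10], [0, 0, 0, 0, 0, 0, 10]],
])

```text
time_s: 19.38
ee_pos: [0.5228, -0.0733, 0.1095]
eef_rot: [3.141, 0.003, 2.676]
force: [-0.2, 0.2, 10.9]
grip_width: 0.0219
grip_force: 50.0
```

Call:
carry_out([
  [[-0.1, 0.1, 0.5, 0, 0, 0, 10], [-0.1, 0.1, 0.5, 0, 0, 0, 10], [-0.1, 0, 0.5, 0, 0, 0, 10], [-0.1, 0, 0.5, 0, 0, 0, 10], [0, 0, 0.5, 0, 0, 0, 10], [0, 0, 0.5, 0, 0, 0, 10], [0, 0, 0, 0, 0, 0, 10]],
])

```text
time_s: 19.97
ee_pos: [0.5234, -0.0733, 0.1059]
eef_rot: [3.141, 0.003, 2.676]
force: [3.6, -0.1, 5.2]
grip_width: 0.0218
grip_force: 50.0
```

Call:
carry_out([
  [[0, 0, 0.3, 0, 0, 0, 10], [0, 0, 0.3, 0, 0, 0, 10], [0, 0, 0.3, 0, 0, 0, 10], [0, 0, 0, 0, 0, 0, 10], [0, 0, 0, 0, 0, 0, 10]],
])

```text
time_s: 20.38
ee_pos: [0.5235, -0.0733, 0.1054]
eef_rot: [3.141, 0.004, 2.676]
force: [2.5, -1.1, 8.9]
grip_width: 0.0217
grip_force: 50.0
```

Call:
carry_out([
  [[0, 0, 0.3, 0, 0, 0, 10], [0, 0, 0.3, 0, 0, 0, 10], [0, 0, 0.2, 0, 0, 0, 10], [0, 0, 0, 0, 0, 0, 10], [0, 0, 0, 0, 0, 0, 10]],
])

```text
time_s: 20.8
ee_pos: [0.5235, -0.0733, 0.1048]
eef_rot: [3.141, 0.004, 2.676]
force: [2.3, 0.0, 12.0]
grip_width: 0.0221
grip_force: 50.0
```

Call:
carry_out([
  [[0, 0, 0.3, 0, 0, 0, 10], [0, 0, 0.2, 0, 0, 0, 10], [0, 0, 0.2, 0, 0, 0, 10], [0, 0, 0, 0, 0, 0, 10], [0, 0, 0, 0, 0, 0, 10]],
])

```text
time_s: 21.22
ee_pos: [0.5235, -0.0733, 0.1042]
eef_rot: [3.14, 0.004, 2.676]
force: [1.2, 0.4, 13.0]
grip_width: 0.0215
grip_force: 50.0
```

Call:
carry_out([
  [[0, 0, 0.3, 0, 0, 0, 10], [0, 0, 0.2, 0, 0, 0, 10], [0, 0, 0.2, 0, 0, 0, 10], [0, 0, 0, 0, 0, 0, 10], [0, 0, 0, 0, 0, 0, 10]],
])

```text
time_s: 21.63
ee_pos: [0.5236, -0.0734, 0.104]
eef_rot: [3.14, 0.004, 2.676]
force: [-0.3, 0.3, 19.2]
grip_width: 0.0217
grip_force: 50.0
```

Call:
carry_out([
  [[0, 0, -1, 0, 0, 0, 10], [0, 0, -2, 0, 0, 0, 10], [0, 0, -6, 0, 0, 0, 10], [0, 0, -15, 0, 0, 0, 10], [0, 0, -25, 0, 0, 0, 10], [0, 0, -30, 0, 0, 0, 10], [0, 0, -22, 0, 0, 0, 10], [-8, -12.5, -5, 0, 0, 0, 10], [-16, -26, 0, 0, 0, 0, 10], [-18, -29, 0, 0, 0, 0, 10], [-18, -29, 0, 0, 0, 0, 10], [-18, -29, 0, 0, 0, 0, 10], [-18, -29, 0, 0, 0, 0, 10], [-16, -26, 0, 0, 0, 0, 10], [-14, -22, 0, 0, 0, 0, 10], [-8, -12, 0, 0, 0, 0, 10], [0, 0, 0, 0, 0, 0, 10], [0, 0, 0, 0, 0, 0, 10], [0, 0, 0, 0, 0, 0, 10]],
])

```text
time_s: 23.22
ee_pos: [0.5454, -0.324, 0.2075]
eef_rot: [3.141, -0.001, 2.676]
force: [0.3, -0.1, -2.1]
grip_width: 0.0219
grip_force: 50.0
```

```bash
python3 - <<'E'
from h import *
o=telemetry.get_obs(); print(o["ee_pos"],o["eef_rot"],o["force"],o["grip_width"])
s=optics.camera("scene");t=optics.camera("top");w=optics.camera("wrist")
T=rot({"rotation":o["eef_rot"]}); print("to go",T.T@(np.array([.5468,-.3253,.0661])-o["ee_pos"])*1e3)
H=np.zeros((600,800,3),np.uint8)
H[:600,:550]=cv2.resize(s["pixels"][210:310,210:302,::-1],(550,600),interpolation=3)
q=cv2.resize(t["pixels"][180:270,208:248,::-1],None,fx=3.3,fy=3.3,interpolation=3); H[:q.shape[0],555:555+q.shape[1]]=q
q=cv2.resize(w["pixels"][150:250,222:342,::-1],None,fx=2,fy=2,interpolation=3); H[310:510,555:795]=q
cv2.imwrite("pics/b_done.png",H)
E
```

```text
[ 0.5454105  -0.32403309  0.20751858] [ 3.14129090e+00 -1.12445371e-03  2.67621467e+00] [ 0.28288187 -0.07779505 -2.12226508] 0.021886258104665816
to go [ -1.96928695  -0.55129927 141.4162981 ]
```

View pics/b_done.png

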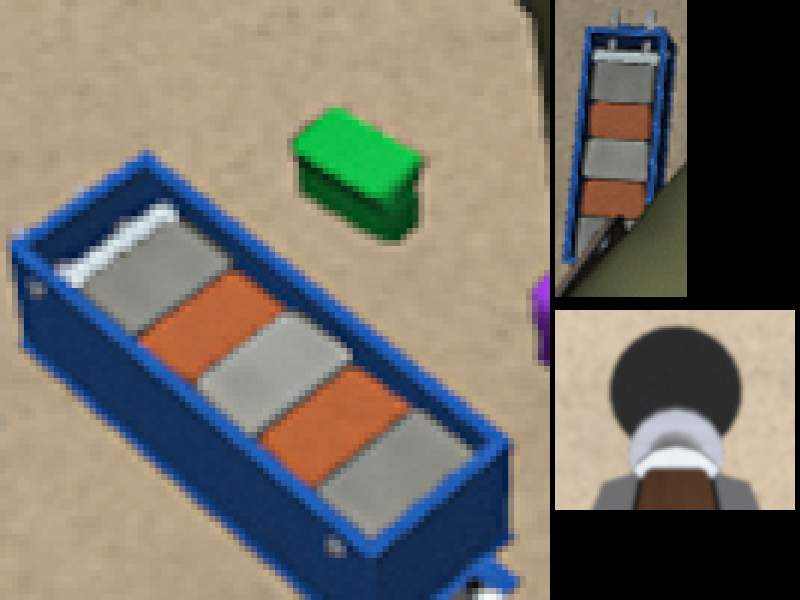

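Both reddish stones (scene crop 212,325 and 335,425) now lie level with the grey ones, with no side faces showing. The tamper is above the mat.

Call:
carry_out([
  [[-2, -0.5, 15, 0, 0, 0, 10], [0, 0, 25, 0, 0, 0, 10], [0, 0, 30, 0, 0, 0, 10], [0, 0, 25, 0, 0, 0, 10], [0, 0, 20, 0, 0, 0, 10], [0, 0, 12, 0, 0, 0, 10], [0, 0, 7, 0, 0, 0, 10], [0, 0, 2, 0, 0, 0, 10], [0, 0, 1, 0, 0, 0, 10], [0, 0, 1, 0, 0, 0, 10], [0, 0, 1, 0, 0, 0, 10], [0, 0, 0, 0, 0, 0, 10], [0, 0, 0, 0, 0, 0, 10]],
])

```text
time_s: 24.45
ee_pos: [0.5473, -0.3264, 0.0694]
eef_rot: [-3.141, 0.001, 2.676]
force: [-0.2, 0.2, -2.2]
grip_width: 0.0218
grip_force: 50.0
```

Call:
carry_out([
  [[0, 0, 1, 0, 0, 0, 10], [0, 0, 1, 0, 0, 0, 10], [0, 0, 0.5, 0, 0, 0, 10], [0, 0, 0.5, 0, 0, 0, 10], [0, 0, 0.3, 0, 0, 0, 10], [0, 0, 0, 0, 0, 0, 10], [0, 0, 0, 0, 0, 0, 10], [0, 0, 0, 0, 0, 0, 10]],
])

```text
time_s: 25.12
ee_pos: [0.5472, -0.3263, 0.0661]
eef_rot: [-3.142, 0.0, 2.676]
force: [-3.1, 1.5, 6.4]
grip_width: 0.022
grip_force: 50.0
```

Call:
carry_out([
  [[0, 0, -0.4, 0, 0, 0, 10], [0, 0, 0, 0, 0, 0, 10], [0, 0, 0, 0, 0, 0, 26], [0, 0, 0, 0, 0, 0, 30], [0, 0, 0, 0, 0, 0, 40], [0, 0, 0, 0, 0, 0, 60], [0, 0, 0, 0, 0, 0, 80], [0, 0, 0, 0, 0, 0, 90], [0, 0, 0, 0, 0, 0, 90], [0, 0, 0, 0, 0, 0, 90], [0, 0, 0, 0, 0, 0, 90], [0, 0, 0, 0, 0, 0, 90], [0, 0, 0, 0, 0, 0, 90], [0, 0, 0, 0, 0, 0, 90], [0, 0, 0, 0, 0, 0, 90], [0, 0, 0, 0, 0, 0, 90]],
])

```text
time_s: 26.45
ee_pos: [0.5471, -0.3262, 0.066]
eef_rot: [-3.142, 0.0, 2.676]
force: [0.3, 0.2, 0.4]
grip_width: 0.0902
grip_force: 0.0
```

Call:
carry_out([
  [[0, 0, 0, 0, 0, 0, 90], [0, 0, 0, 0, 0, 0, 90], [0, 0, 0, 0, 0, 0, 90], [0, 0, 0, 0, 0, 0, 90], [0, 0, -10, 0, 0, 0, 90], [0, 0, -20, 0, 0, 0, 90], [0, 0, -30, 0, 0, 0, 90], [0, 0, -30, 0, 0, 0, 90], [0, 0, -30, 0, 0, 0, 90], [0, 0, -30, 0, 0, 0, 90], [0, 0, -10, 0, 0, 0, 90], [0, 0, 0, 0, 0, 0, 90], [0, 0, 0, 0, 0, 0, 90]],
])

```text
time_s: 27.53
ee_pos: [0.547, -0.3261, 0.2254]
eef_rot: [3.142, -0.0, 2.676]
force: [0.5, 0.6, -0.1]
grip_width: 0.09
grip_force: 0.0
```

```bash
python3 - <<'E'
from h import *
o=telemetry.get_obs(); print(o["ee_pos"],o["grip_width"],o["force"])
s=optics.camera("scene"); w=optics.camera("wrist")
H=np.zeros((600,800,3),np.uint8)
H[:,:480]=cv2.resize(s["pixels"][130:330,190:350,::-1],(480,600),interpolation=3)
H[:400,480:]=cv2.resize(w["pixels"][100:300,200:360,::-1],(320,400),interpolation=3)
cv2.imwrite("pics/end.png",H)
E
```

```text
[ 0.54697283 -0.32610375  0.22538324] 0.0900336176777055 [ 0.50966924  0.57612461 -0.05577193]
```

View pics/end.png

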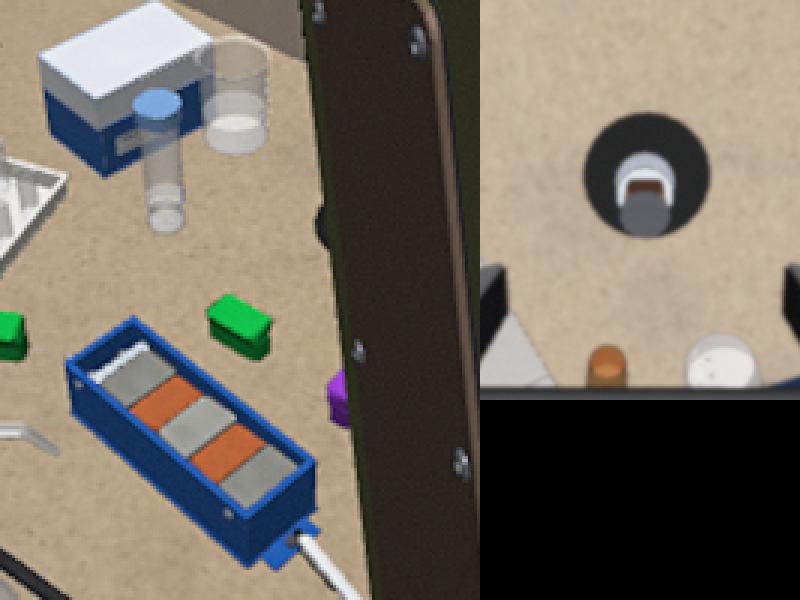

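The tamper stands upright at the middle of its mat (wrist crop 645,190), free of the fingers. Both reddish stones are flush, and the bystanders in view have not moved.

```bash
python3 -c "
from station import ctrl; print(ctrl.hand_in())"
```

```text
the job is handed in; nothing more can be done
None
```

I pressed both reddish stones level with the grey ones, as far as the camera views show, with no force reading above about 22 N. The tamper is standing upright on its mat, released, and the job was handed in at about 28 s.

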